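# Turn the dusting brush over in the tilting crock

## Robot

A 7-joint arm with a two-finger parallel gripper is mounted at the origin on the work surface. World frame = base frame: x ahead of the robot, y to its left, z up, the work surface at z = 0. Lengths are in m, angles in rad, forces in N, time in s.
With the tool pointing down it reaches from about 0.35 to 0.775 m from the base axis. Payload 3.1 kg.
Tool frame: the origin (TCP) lies between the finger pads; the fingertips stand 17 mm ahead of it and the grasp point (between the pads) lies 2 mm behind it; y points along the fingers, z is the direction in which the jaws open and shut, and the axes are right-handed (so a half turn about y gives the same grasp; the last joint's range is limited). The gripper opens to 85 mm and grips with 20 to 120 N. Pads are 22 mm wide; open, the fingers measure 114 mm over their backs; the gripper's body (76 mm by 85 mm) begins 54 mm behind the grasp point. The pads swing forward as they close: fully open they stand 13 mm farther back than shut.
Start: joints at [-1.228, 0.311, 0.014, 1.512, -0.004, 1.319, -0.027], TCP at [0.206, 0.51, 0.248] pointing down, gripper open.
Joint ranges: [-2.7, 2.7], [-0.3, 1.91], [-1.27, 1.3], [0.12, 2.57], [-1.44, 4.58], [0.2, 2.03], [-3.05, 3.05]. Speed limits (rad/s): [2.79, 2.79, 3.14, 3.14, 3.14, 3.14, 3.14].

## Interface

Orientations are given as a unit quaternion [w, x, y, z].
In Python, from bench import get_state, imaging, bot gives the robot as it stands.
- The arm moves only by the tool step_arm, never from a script. Its argument "targets" is a list of rows, each a list of 5 numbers: the gripper command: -1 is shut, 1 is fully open, values between are in proportion, then the shift along the tool's x, y, z each as a share of 0.025 m, from -1 to 1, then the turn about the tool's y as a share of 0.08 rad, from -1 to 1. A call has 1 to 12 rows; each row shifts and turns the commanded pose from where the row before left it, along the tool's axes as they then stand; what a row does not reach is not made up. A row lasts 1/12 s, in which the tool goes at most 41.7 mm and 7.16 degrees, less where a joint would pass 70% of its speed; a pose out of reach is approached as far as the arm can. A call with a number of a shift or a turn outside -1 to 1 is refused whole. A call with a gripper value outside its range is refused whole. The fingers move at their own pace and stop on an object; "grip_force" is the grip in N (left out, the last holds). Time passes only in rows, so rows that do not move let the fingers close. It gives the time, the measured TCP pose, the force and the opening at its end, in the units of the state.
- get_state(): the state, without advancing time (a new reading comes with each control period).
- imaging.read_camera(name): name is "side" or "top"; returns the picture (480x640x3 uint8, blue, green, red); there is no depth.
- imaging.camera_model(name): a dict with "fov_y" (degrees; the focal length in pixels is half the picture's height over the tangent of half this angle, whatever the lens; pixels are square), "cx", "cy" (the principal point, pixels), "R" (3x3) and "t" (3): a world point X has camera coordinates R X + t. Camera axes: x right, y down, z forward; pixel columns grow to the right and rows downward; lengths in m; the calibration is good to about 2 mm. A picture is of the moment at which its call begins. camera_model takes no time and is no camera call.
- bot.sign_off(): hands the job in, once; it reports no verdict.
Trained networks look in the newest picture that a camera, given by its name, has taken for a name from the list of things; names that differ only in an ending like _2 or _b are one class to them, and where a whole thing is asked for, a point or a joint stands for the part that bears it (a point fixed in the world has none). Each returns a list of dicts, best first, with "p" (0 to 1); they miss things now and then, are a little off and sometimes report something else, mostly with a low value. They report only what shows in the picture. A call takes as long as a camera call. They do not tell look-alikes from the thing itself.
- imaging.search_frame(query, camera): "box" ([left, top, width, height] in pixels, round what is visible of it).
The state is a dict: "time_s": time; "qpos": joint angles; "joint_vel": joint speeds; "joint_efforts": joint torques, N m; "eef_pos": TCP position; "tcp_rot": TCP orientation; "contact_force": force on the tool from outside, world axes, zero at the start; "ft_torque": the same for the moment, N m; "finger_gap": finger opening in m.
Only numpy, scipy, OpenCV 4.12 (cv2) and the standard library are available. Lean on these libraries where they do the work, as an engineer would, in place of code of your own. Each camera call takes 0.05 s, during which the arm holds its last target.

## Task

The dusting brush on the doll-shop counter has been left standing on its bristles. Tip its crock forward on the stand, pull the brush right out, turn it end for end and slide it back into the crock handle first, then bring the crock back upright with the brush standing in it, bristles up. Leave the bear, the box and the jar where they are.

Things in the scene. Friction and masses are not known exactly. Their poses are not given: they have to be found in the camera images.
- brush: Round dusting brush, 210 mm long, about 90 g, loose in the crock. Origin at the centre of the bristle end, +z runs along the brush to the handle end (z = 0.21). Stiff dark bristle head: 34 mm diameter, z 0 to 0.05; steel ferrule: 26 mm diameter, z 0.05 to 0.07; plain round wooden handle: 18 mm diameter, z 0.07 to 0.21. Centre of mass near z = 0.095. Round, so its own x and y axes mean nothing. Starts bristles down in the crock.
- brush_bristle_end (a point): Centre of the brush's bristle end.
- brush_handle_end (a point): Centre of the brush's handle end.
- stand: Fixed dark wooden stand, base 105 x 130 x 15 mm (x by y), origin under the base's centre, z up. Two cheeks, 8 mm thick, 36 mm wide in y and 90 mm high, stand at local x = -0.040 and +0.040 and carry the crock between them. The crock tips towards the stand's local -y. The stand's y axis points roughly to the robot's left, give or take 0.5 rad.
- stand_axis (a point): Middle of the crock's tilt axis, 75 mm above the stand's origin; the axis runs along the stand's local x.
- crock (a joint): Tilt of the crock in rad: 0 = upright (a stop), growing as its mouth tips towards the stand's local -y, to a stop at 0.96 (55 degrees from upright). Stiff hinge, about 0.2 N m of friction: it stays where it is left, also with the brush in it.
- crock_mouth (a point): Centre of the mouth of the white ceramic crock, 51 mm from the tilt axis; its frame tips with the crock, z along the crock's axis and out of the mouth. Round crock: outside diameter 58 mm, inside 50 mm, 90 mm deep inside, straight walls. When the crock is tipped the brush droops in it up to about 15 degrees below the crock's axis with the bristles in, 25 degrees with only 65 mm of the handle in.
- lever_knob (a point): Centre of the brass ball (22 mm diameter) at the end of the lever that is fixed to the crock: push it to tip the crock. The lever (10 mm rod, 70 mm from the tilt axis to the ball's centre) turns with the crock beside it at local x = +0.085 of the stand, and leans 20 degrees towards local +y of the stand when the crock is upright, 35 degrees towards local -y when it is fully tipped.
- bear: Bystander: seated toy bear, 118 mm high, about 75 mm wide; origin under its centre.
- gift_box: Bystander: closed cardboard box, 88 x 73 x 61 mm; origin under its centre.
- button_jar: Bystander: closed glass jar with a brass lid, 64 mm diameter, 90 mm high; origin under its centre.
Things that resemble listed ones, but are neither listed nor needed, are in the scene too. There is more than one size of the brush; the one meant has the size given above. Of the things that look like the stand, the larger one is meant.

How it is judged:
On the way, in this order (a step that is already met when the one before it is completed fails the run):
1. the crock is tipped well forward (0.8 rad or more) (value of joint crock above 0.8 rad), for 0.2 s.
2. the brush is right out of the crock (z of each of brush_bristle_end, brush_handle_end in the frame of crock_mouth above 0.003 m), for 0.1 s.
3. the handle end is at least 30 mm inside the crock, the bristle end outside (z of brush_handle_end in the frame of crock_mouth below -0.03 m and z of brush_bristle_end in the frame of crock_mouth above 0.05 m and x of brush_handle_end in the frame of crock_mouth between -0.027 and 0.027 m and y of brush_handle_end in the frame of crock_mouth between -0.027 and 0.027 m), for 0.1 s.
At the end, for the whole second after the job is handed in: The crock is upright (within 0.12 rad of its stop) and still; the brush stands in it at rest, handle down, the handle end inside it, at least 70 mm below the mouth (27 mm or less to either side of its axis), and the bristle end above the mouth; bear, box and jar are within 30 mm of where they were (value of joint crock below 0.12 rad and z of brush_handle_end in the frame of crock_mouth below -0.07 m and z of brush_bristle_end in the frame of crock_mouth above 0.08 m and linear speed of brush below 0.03 m/s and angular speed of brush below 0.3 rad/s and velocity of joint crock between -0.05 and 0.05 rad/s and distance of each of bear, gift_box, button_jar from where it was at the start of the episode below 0.03 m and x of brush_handle_end in the frame of crock_mouth between -0.027 and 0.027 m and y of brush_handle_end in the frame of crock_mouth between -0.027 and 0.027 m); the robot touches nothing.
It fails at once if the bear is knocked over or pushed away (distance of bear from where it was at the start of the episode above 0.03 m or angle between bear's own z axis and vertical above 0.5 rad).
It fails at once if the gift box is knocked over or pushed away (distance of gift_box from where it was at the start of the episode above 0.03 m or angle between gift_box's own z axis and vertical above 0.5 rad).
It fails at once if the jar is knocked over or pushed away (distance of button_jar from where it was at the start of the episode above 0.03 m or angle between button_jar's own z axis and vertical above 0.5 rad).
It also fails if it takes over 72 s, if anything falls off the work surface, if the arm or the gripper's body presses on something with over 40 N, if the wrist force passes 120 N, or if a joint passes its speed limit or range.

## Working session

There is one attempt and no reset: what is moved stays moved. The work goes in short steps, Python scripts to look and compute and a tool call to move; the robot and the scene stay as the last step left them, time stands still between calls to the robot, and variables do not carry over. Pictures are saved under pics/ and viewed, and the job is handed in when it is done.

Besides the shell and the picture viewer there is one more tool, called after "Request:" by a JSON object that holds its "method" and its "body", one argument or row to a line. step_arm: Moves the arm, as the interface text tells. Its arguments: {"type":"object","properties":{"targets":{"type":"array"},"grip_force":{"type":"number"}},"required":["targets"]}

```bash
ls -la; mkdir -p pics
python3 - <<'E'
from bench import get_state, imaging, bot
import cv2, json
print(get_state())
for n in ("side","top"):
    im=imaging.read_camera(n); cv2.imwrite(f"pics/{n}0.png",im)
    m=imaging.camera_model(n); print(n,m)
    for q in ("brush","stand","crock_mouth","lever_knob","bear","gift_box","button_jar"):
        print(q,[(x["box"],round(x["p"],2)) for x in imaging.search_frame(q,n)][:5])
E
```

```text
total 12
drwxr-xr-x  3 agent agent 4096 Dec  6 23:20 .
drwxr-xr-x 23 root  root  4096 Dec  6 23:20 ..
drwxr-xr-x  2 agent agent 4096 Dec  6 23:20 pics
{'time_s': 0.0, 'qpos': array([-1.22771274,  0.31168876,  0.01395977,  1.51307142, -0.00439377,
        1.31919061, -0.02719324]), 'joint_vel': array([ 4.41502331e-04,  2.90722685e-04, -3.27897255e-04, -1.24053783e-03,
       -6.82836395e-05, -6.34008849e-04,  2.14340215e-04]), 'joint_efforts': array([ 2.33261326e-04, -3.79915059e+01,  1.46185043e-01, -2.30595016e+01,
        1.23355151e-02,  1.39030803e-02,  5.43089627e-06]), 'eef_pos': array([0.20616087, 0.50915146, 0.24723541]), 'tcp_rot': array([-0.69325455,  0.69488107, -0.13528909,  0.13503809]), 'contact_force': array([ 0.36364583, -0.23767303, -0.51261068]), 'ft_torque': array([ 0.03188113,  0.06069723, -0.00631427]), 'finger_gap': 0.08535229182494951}
side {'fov_y': 44.09074859261805, 'cx': 314.50972067815013, 'cy': 246.50134740281487, 'R': array([[ 0.87428109, -0.48538892, -0.00549337],
       [-0.31775736, -0.56371517, -0.76240112],
       [ 0.36696435,  0.66829844, -0.64708
[... 707 characters left out ...]
83095e-01, -1.82375206e-03],
       [-9.78180288e-01,  5.77949374e-03, -2.07677447e-01],
       [ 2.07684477e-01,  6.37347665e-04, -9.78195661e-01]]), 't': array([0.0089215 , 0.54956309, 1.29053203])}
brush [([233.6, 229.8, 21.5, 36.9], 0.92), ([181.7, 298.3, 43.0, 32.3], 0.75), ([232.3, 306.4, 16.5, 17.6], 0.72)]
stand [([124.8, 277.2, 61.1, 54.7], 0.77), ([210.4, 213.6, 64.2, 82.0], 0.74), ([231.3, 232.3, 23.3, 35.0], 0.22)]
crock_mouth [([125.4, 277.6, 39.8, 43.8], 0.62)]
lever_knob [([210.1, 215.5, 46.7, 58.5], 0.82), ([123.0, 281.7, 41.5, 34.0], 0.74)]
bear [([397.2, 185.4, 39.1, 38.8], 0.86), ([231.4, 229.8, 23.9, 38.7], 0.38)]
gift_box [([452.5, 187.1, 52.1, 44.2], 0.6)]
button_jar []
```

View pics/side0.png

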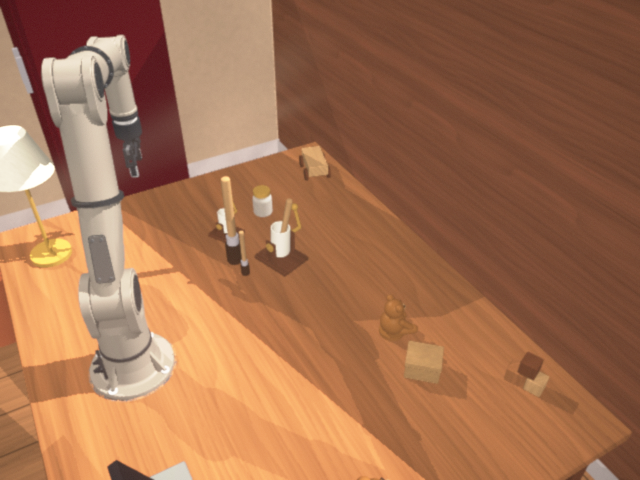

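View pics/top0.png

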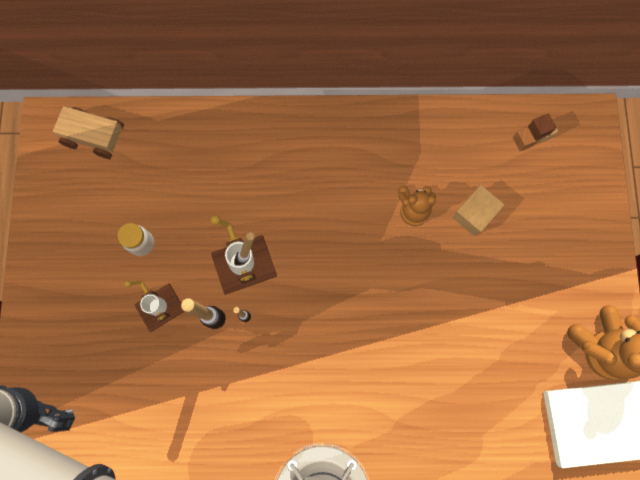

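Run:
```python
import cv2
a=cv2.imread("pics/side0.png")[150:310,180:320]; cv2.imwrite("pics/s0c.png",cv2.resize(a,None,fx=3.75,fy=3.75,interpolation=cv2.INTER_CUBIC))
a=cv2.imread("pics/top0.png")[190:345,110:290]; cv2.imwrite("pics/t0c.png",cv2.resize(a,None,fx=3.8,fy=3.8,interpolation=cv2.INTER_CUBIC))
```

```text
(no output)
```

View pics/s0c.png

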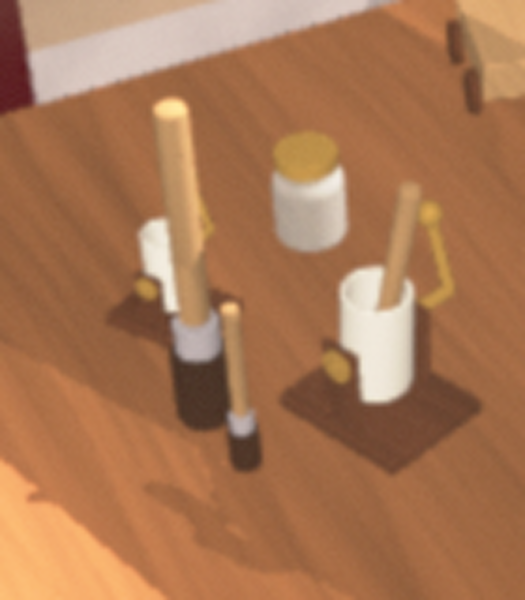

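View pics/t0c.png

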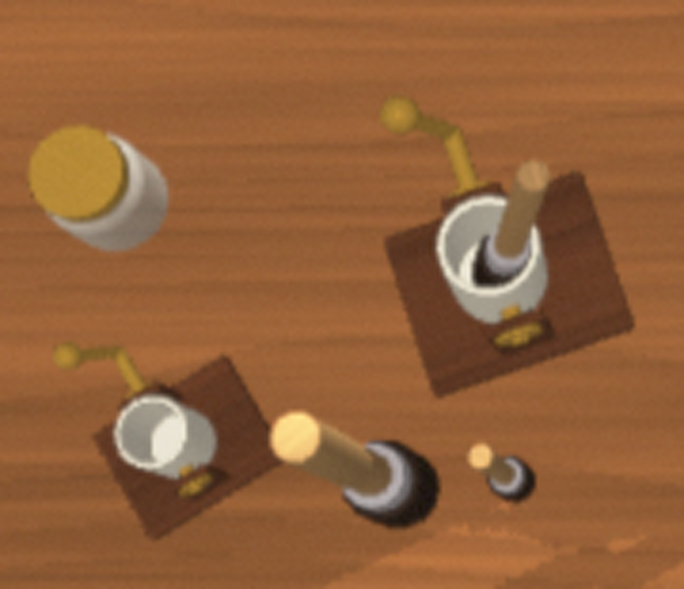

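The wanted brush stands in the crock of the larger stand: side (287,215), top (245,245). Candidates that could be mistaken for it or for the stand:
- Oversized brush standing free, at top (205,315) and side (231,220).
- Small brush at top (242,315) and side (243,252).
- Small stand at top (155,305) and side (225,225).

The lever knob is at top (215,220). Next I triangulate.

```bash
cat > h.py <<'E'
import numpy as np, cv2
from scipy.optimize import least_squares
from scipy.spatial.transform import Rotation as Ro
from bench import get_state, imaging, bot
M={n:imaging.camera_model(n) for n in("side","top")}
def proj(n,X):
    m=M[n];c=m["R"]@np.asarray(X)+m["t"];f=240/np.tan(np.radians(m["fov_y"]/2))
    return np.array([m["cx"]+f*c[0]/c[2],m["cy"]+f*c[1]/c[2]])
def tri(s,t):
    r=least_squares(lambda X:np.r_[proj("side",X)-s,proj("top",X)-t],[.6,.15,.1]); return r.x,r.fun
def onz(n,p,z):
    return np.r_[least_squares(lambda X:proj(n,[X[0],X[1],z])-p,[.6,.15]).x,z]
def S(x,y): return np.array([180+x/3.75,150+y/3.75])
def T(x,y): return np.array([110+x/3.8,190+y/3.8])
def st(p,L): # stand pose (x,y,yaw), local L -> world
    c,s=np.cos(p[2]),np.sin(p[2]);return np.array([p[0]+c*L[0]-s*L[1],p[1]+s*L[0]+c*L[1],L[2]])
def R(): return Ro.from_quat(np.roll(get_state()["tcp_rot"],-1)).as_matrix()
E
python3 - <<'E'
from h import *
for k,s,t in (("handle",S(409,188),T(534,176)),("knob",S(431,213),T(399,115)),("mouth",S(377,288),T(490,247)),
  ):
    x,f=tri(s,t);print(k,x.round(4),f.round(2))
# side corners: stand base top at z=.015: left(280,402) front(395,472) right(481,405); top crop: UL(385,240) UR(580,172) LR(634,327) LL(437,397)
obs=[("side",S(431,213),"knob"),("top",T(399,115),"knob"),("side",S(377,288),"mouth"),("top",T(490,247),"mouth"),
("side",S(280,401),(-.0525,.065,.013)),("side",S(395,473),(-.0525,-.065,.008)),("side",S(482,405),(.0525,-.065,.013)),
("top",T(385,240),(.0525,.065,.015)),("top",T(580,172),(.0525,-.065,.015)),("top",T(634,327),(-.0525,-.065,.015)),("top",T(437,397),(-.0525,.065,.015))]
P={"knob":(.085,.07*np.sin(.349),.075+.07*np.cos(.349)),"mouth":(0,0,.126)}
fun=lambda p:np.concatenate([proj(n,st(p,P[l] if isinstance(l,str) else l))-o for n,o,l in obs])
r=least_squares(fun,[.6,.15,.33]);print(r.x,r.fun.reshape(-1,2).round(1))
print(R().round(3))
for q,b in (("jar",(80,172)),("jarbase",(115,220)),("bigbrush base",(400,490)),("small",(515,482)),("bigtop",(298,437))):
    print(q,onz("top",T(*b),{"jar":.09,"bigtop":.3}.get(q,0)).round(3))
for q,b in (("bear",(416,210)),("box",(479,210))): print(q,onz("top",b,.03).round(3))
print("bigbrush top", tri(S(172,106),T(298,437)))
print(get_state()["time_s"])
E
```

```text
handle [0.5278 0.1382 0.2406] [-0.02  0.01  0.01 -0.02]
knob [0.5882 0.228  0.1374] [-0.51  0.14  0.12 -0.36]
mouth [0.5133 0.1759 0.1256] [-0.45  0.11  0.1  -0.33]
[0.51236802 0.17682432 0.33404693] [[-1.4 -0.3]
 [ 0.1  0.8]
 [-0.9 -0.1]
 [-0.4  0. ]
 [-0.6 -2. ]
 [-0.6 -0.7]
 [ 0.  -1.5]
 [ 0.5 -0.8]
 [ 1.4 -0.8]
 [ 1.4 -0.3]
 [ 0.2 -0.3]]
[[ 0.927  0.     0.375]
 [-0.375  0.     0.927]
 [ 0.    -1.     0.   ]]
jar [0.566 0.424 0.09 ]
jarbase [0.556 0.43  0.   ]
bigbrush base [0.386 0.245 0.   ]
small [0.39  0.175 0.   ]
bigtop [0.386 0.243 0.3  ]
bear [ 0.637 -0.228  0.03 ]
box [ 0.636 -0.377  0.03 ]
bigbrush top (array([0.38699732, 0.24287897, 0.29812554]), array([-0.70502459,  0.12034393,  0.13978951, -0.45580544]))
0.8
```

Request:
{"method": "step_arm", "body": {
  "targets": [
    [-1,0,0,0,1],
    [-1,0,0,0,1],
    [-1,0,0,0,1],
    [-1,0,0,0,1],
    [-1,0,0,0,1],
    [-1,0,0,0,1],
    [-1,0,0,0,1],
    [-1,0,0,0,1],
    [-1,0,0,0,1],
    [-1,0,0,0,1],
    [-1,0,0,0,0.66],
    [-1,0,0,0,0]
  ],
  "grip_force": 40
}}

```text
time_s: 1.8
eef_pos: [0.2064, 0.5098, 0.2483]
tcp_rot: [0.576, -0.576, 0.41, -0.41]
contact_force: [0.4, -0.2, -0.1]
finger_gap: 0.0
```

```bash
cat >> h.py <<'E'
P0=np.array([.5124,.1768,.334])
def go(L,p=P0):
    s=get_state();A=R();W=st(p,L)
    tgtx=np.array([np.sin(p[2]),-np.cos(p[2]),0])
    print("t",round(s["time_s"],2),"pos",s["eef_pos"].round(4),"F",s["contact_force"].round(1),"gap",round(s["finger_gap"],4))
    c,q=np.cos(p[2]),np.sin(p[2]);d=s["eef_pos"]-[p[0],p[1],0]
    print("local now",np.round([c*d[0]+q*d[1],-q*d[0]+c*d[1],d[2]],4))
    print("shift units",(A.T@(W-s["eef_pos"])/.025).round(2),"yaw err of x",round(float(np.arctan2(A[0,0]*tgtx[1]-A[1,0]*tgtx[0],A[:,0]@tgtx)),3),"q",s["qpos"].round(2))
E
python3 -c "
from h import *
go((.085,.085,.25))"
```

```text
t 1.8 pos [0.2064 0.5098 0.2483] F [ 0.4 -0.2 -0.1] gap 0.0
local now [-0.1799  0.4149  0.2483]
shift units [13.18 -0.07 10.62] yaw err of x 0.001 q [-1.33  0.31  0.15  1.52 -0.05  1.32 -0.84]
```

Request:
{"method": "step_arm", "body": {
  "targets": [
    [-1,1,0,0.9,0],
    [-1,1,0,0.9,0],
    [-1,1,0,0.9,0],
    [-1,1,0,0.9,0],
    [-1,1,0,0.9,0],
    [-1,1,0,0.9,0],
    [-1,1,0,0.9,0],
    [-1,1,0,0.9,0],
    [-1,1,0,0.9,0],
    [-1,1,0,0.9,0],
    [-1,1,0,0.9,0],
    [-1,1,0,0.7,0]
  ]
}}

```text
time_s: 2.8
eef_pos: [0.5568, 0.3121, 0.2481]
tcp_rot: [0.576, -0.576, 0.41, -0.41]
contact_force: [0.7, 0.3, 0.2]
finger_gap: -0.0003
```

Request:
{"method": "step_arm", "body": {
  "targets": [
    [-1,0.6,0,0,0],
    [-1,0.6,0,0,0],
    [-1,0,0,0,0]
  ]
}}

```text
time_s: 3.05
eef_pos: [0.5661, 0.28, 0.2484]
tcp_rot: [-0.574, 0.576, -0.411, 0.412]
contact_force: [0.4, -0.9, -0.3]
finger_gap: 0.0001
```

```bash
python3 -c "
from h import *
go((.085,.085,.14))
for n in ('side','top'):
    cv2.imwrite(f'pics/{n}1.png',imaging.read_camera(n))
"
```

```text
t 3.05 pos [0.5661 0.28   0.2484] F [ 0.4 -0.9 -0.3] gap 0.0001
local now [0.0846 0.0798 0.2484]
shift units [-0.22  4.33  0.02] yaw err of x 0.006 q [-0.69  0.49  0.32  1.27 -0.15  1.4  -0.05]
```

View pics/side1.png

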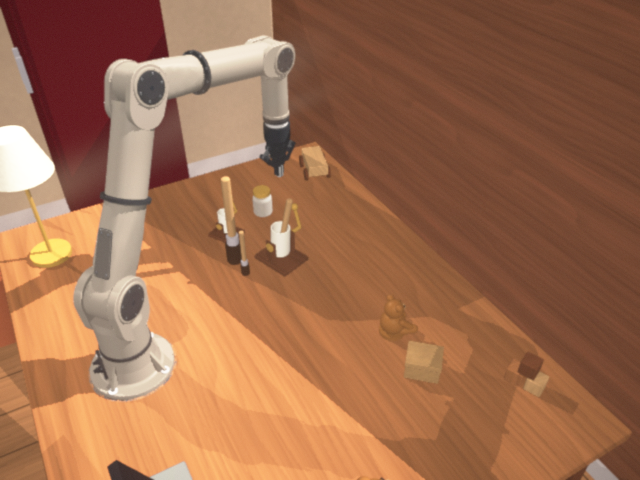

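The forearm is well clear of the props. The fingertips are at side (279,175), above and left of the knob. Next I lower and push.

Request:
{"method": "step_arm", "body": {
  "targets": [
    [-1,0,0.8,0,0],
    [-1,0,0.9,0,0],
    [-1,0,0.9,0,0],
    [-1,0,0.9,0,0],
    [-1,0,0.8,0,0],
    [-1,0,0,0,0],
    [-1,0.5,0,0,0],
    [-1,0.5,0,0,0],
    [-1,0.3,0,0,0],
    [-1,0.3,0,0,0],
    [-1,0.3,0,0,0],
    [-1,0,0,0,0]
  ]
}}

```text
time_s: 4.15
eef_pos: [0.582, 0.2395, 0.1428]
tcp_rot: [0.577, -0.574, 0.41, -0.411]
contact_force: [0.3, 1.1, 1.4]
finger_gap: -0.0003
```

```bash
python3 -c "
from h import *
go((.085,-.018,.14))
for n in ('side','top'):
    cv2.imwrite(f'pics/{n}2.png',imaging.read_camera(n))
a=cv2.imread('pics/side2.png')[150:310,180:320]; b=cv2.imread('pics/top2.png')[185:345,150:310]
cv2.imwrite('pics/c2.png',cv2.resize(np.hstack([a,b]),None,fx=2.6,fy=2.6,interpolation=cv2.INTER_CUBIC))
"
```

```text
t 4.15 pos [0.582  0.2395 0.1428] F [0.3 1.1 1.4] gap -0.0003
local now [0.0863 0.0365 0.1428]
shift units [ 2.18  0.11 -0.05] yaw err of x 0.002 q [-0.62  0.55  0.31  1.45 -0.18  1.17  0.05]
```

View pics/c2.png

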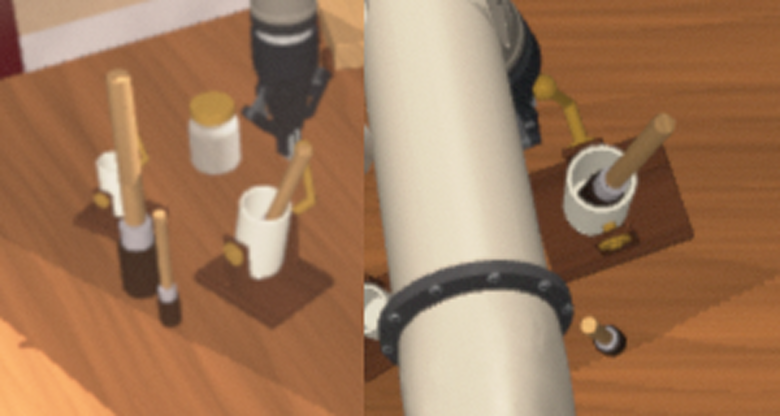

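The knob is touched and the crock has started to tip. I continue the push.

Request:
{"method": "step_arm", "body": {
  "targets": [
    [-1,0.3,0,0,0],
    [-1,0.3,0,0,0],
    [-1,0.3,0,0,0],
    [-1,0.3,0,0,0],
    [-1,0.3,0,0,0],
    [-1,0.3,0.05,0,0],
    [-1,0.2,0.05,0,0],
    [-1,0,0,0,0]
  ]
}}

```text
time_s: 4.92
eef_pos: [0.596, 0.1915, 0.1376]
tcp_rot: [-0.575, 0.576, -0.411, 0.41]
contact_force: [-1.8, 3.2, 0.3]
finger_gap: 0.0002
```

```bash
python3 -c "
from h import *
go((.085,-.018,.14))
for n in ('side','top'):
    cv2.imwrite(f'pics/{n}3.png',imaging.read_camera(n))
a=cv2.imread('pics/side3.png')[150:310,180:340]; b=cv2.imread('pics/top3.png')[185:345,180:340]
cv2.imwrite('pics/c3.png',cv2.resize(np.hstack([a,b]),None,fx=2.5,fy=2.5,interpolation=cv2.INTER_CUBIC))
"
```

```text
t 4.92 pos [0.596  0.1915 0.1376] F [-1.8  3.2  0.3] gap 0.0002
local now [ 0.0838 -0.0135  0.1376]
shift units [ 0.18 -0.1   0.05] yaw err of x 0.002 q [-0.55  0.55  0.32  1.46 -0.18  1.16  0.13]
```

View pics/c3.png

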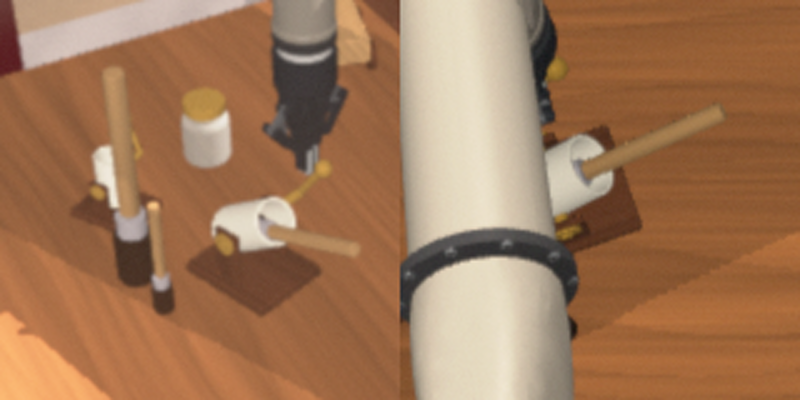

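Request:
{"method": "step_arm", "body": {
  "targets": [
    [-1,0.15,0,0,0],
    [-1,0.15,0,0,0],
    [-1,0,0,0,0]
  ]
}}

```text
time_s: 5.27
eef_pos: [0.5962, 0.1909, 0.1377]
tcp_rot: [0.578, -0.576, 0.412, -0.406]
contact_force: [-4.8, 9.7, 0.6]
finger_gap: 0.0
```

The force rose to 11 N with no further motion, so the crock is at its stop. I back off, rise and clear the view.

Request:
{"method": "step_arm", "body": {
  "targets": [
    [-1,-0.5,0,0,0],
    [-1,-0.5,-0.5,0,0],
    [0,0,-1,0,0],
    [1,0,-1,0,0],
    [1,0,-1,0,0],
    [1,0,-1,0,0],
    [1,0,-1,0,0],
    [1,0,0,0,0]
  ]
}}

```text
time_s: 5.93
eef_pos: [0.5949, 0.2064, 0.2823]
tcp_rot: [0.578, -0.573, 0.407, -0.415]
contact_force: [0.3, 0.3, 1.6]
finger_gap: 0.0722
```

```bash
python3 -c "
from h import *
go((0,-.15,.25))
for n in ('side','top'):
    cv2.imwrite(f'pics/{n}4.png',imaging.read_camera(n))
a=cv2.imread('pics/side4.png')[190:310,240:340]; b=cv2.imread('pics/top4.png')[205:325,210:310]
cv2.imwrite('pics/c4.png',cv2.resize(np.hstack([a,b]),None,fx=4,fy=4,interpolation=cv2.INTER_CUBIC))
"
```

```text
t 5.93 pos [0.5949 0.2064 0.2823] F [0.3 0.3 1.6] gap 0.0722
local now [0.0876 0.0009 0.2823]
shift units [ 6.04  1.28 -3.5 ] yaw err of x 0.004 q [-0.58  0.47  0.34  1.23 -0.15  1.46  0.08]
```

View pics/c4.png

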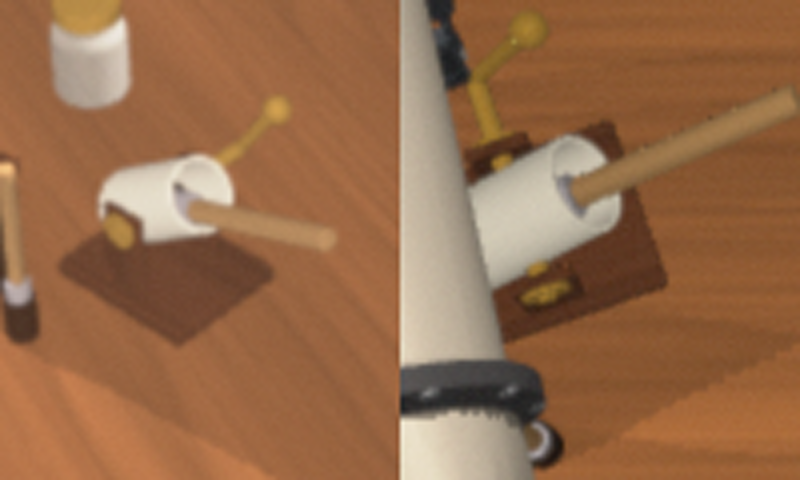

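Run:
```python
from h import *
a=lambda x,y:np.array([240+x/4,190+y/4]); b=lambda x,y:np.array([210+(x-400)/4,205+y/4])
def loc(X):
    c,q=np.cos(P0[2]),np.sin(P0[2]);d=X-[P0[0],P0[1],0];return np.r_[c*d[0]+q*d[1],-q*d[0]+c*d[1],d[2]]
for k,s,t in (("end",a(329,240),b(789,102)),("root",a(195,206),b(580,190)),("knob",a(278,108),b(528,30)),("mouth",a(204,197),b(587,183))):
    x,f=tri(s,t);print(k,x.round(4),"local",loc(x).round(4),f.round(2))
```

```text
end [0.5683 0.0276 0.1232] local [ 0.0039 -0.1593  0.1232] [-0.89  0.26  0.22 -0.69]
root [0.5253 0.1457 0.0871] local [ 0.002  -0.0336  0.0871] [ 0.13 -0.03 -0.03  0.09]
knob [0.6073 0.1707 0.1297] local [ 0.0877 -0.0368  0.1297] [-0.43  0.12  0.1  -0.31]
mouth [0.5282 0.1404 0.0977] local [ 0.003  -0.0396  0.0977] [-0.53  0.13  0.13 -0.39]
```

Measured handle slope is about 16°, and the heights of the mouth (98 mm) and knob (130 mm) agree with the text within a few mm. Next I go above the handle and down.

Request:
{"method": "step_arm", "body": {
  "targets": [
    [1,0.84,0,-0.56,0],
    [1,0.84,0,-0.56,0],
    [1,0.84,0,-0.57,0],
    [1,0.84,0,-0.57,0],
    [1,0.84,0,-0.57,0],
    [1,0.84,0,-0.57,0],
    [1,0,1,0,0],
    [1,0,1,0,0],
    [1,0,1,0,0],
    [1,0,1,0,0],
    [1,0,0.8,0,0],
    [1,0,0,0,0]
  ]
}}

```text
time_s: 7.03
eef_pos: [0.5471, 0.0603, 0.1497]
tcp_rot: [-0.572, 0.58, -0.413, 0.408]
contact_force: [-1.5, 0.4, -0.6]
finger_gap: 0.0856
```

```bash
python3 -c "
from h import *
go((.003,-.125,.112))
"
```

```text
t 7.03 pos [0.5471 0.0603 0.1497] F [-1.5  0.4 -0.6] gap 0.0856
local now [-0.0054 -0.1214  0.1497]
shift units [0.14 1.5  0.36] yaw err of x 0.002 q [-0.42  0.41  0.37  1.66 -0.16  1.12  0.33]
```

Request:
{"method": "step_arm", "body": {
  "targets": [
    [1,0.1,0.75,0.35,0],
    [1,0,0.75,0,0],
    [1,0,0,0,0],
    [-1,0,0,0,0],
    [-1,0,0,0,0],
    [-1,0,0,0,0],
    [-1,0,0,0,0],
    [-1,0,0,0,0],
    [-1,0,0,0,0],
    [-1,0,0,0,0],
    [-1,0,0,0,0]
  ],
  "grip_force": 40
}}

```text
time_s: 7.95
eef_pos: [0.5614, 0.0627, 0.1195]
tcp_rot: [0.577, -0.576, 0.41, -0.41]
contact_force: [-1.6, -1.2, 5.0]
finger_gap: 0.0167
```

```bash
python3 -c "
from h import *
go((.003,-.125,.112))
for n in ('side','top'):
    cv2.imwrite(f'pics/{n}5.png',imaging.read_camera(n))
a=cv2.imread('pics/side5.png')[170:310,220:360]; b=cv2.imread('pics/top5.png')[205:345,210:350]
cv2.imwrite('pics/c5.png',cv2.resize(np.hstack([a,b]),None,fx=2.85,fy=2.85,interpolation=cv2.INTER_CUBIC))
"
```

```text
t 7.95 pos [0.5614 0.0627 0.1195] F [-1.6 -1.2  5. ] gap 0.0167
local now [ 0.0089 -0.1238  0.1195]
shift units [ 0.05  0.3  -0.24] yaw err of x -0.0 q [-0.4   0.46  0.36  1.67 -0.18  1.05  0.34]
```

View pics/c5.png

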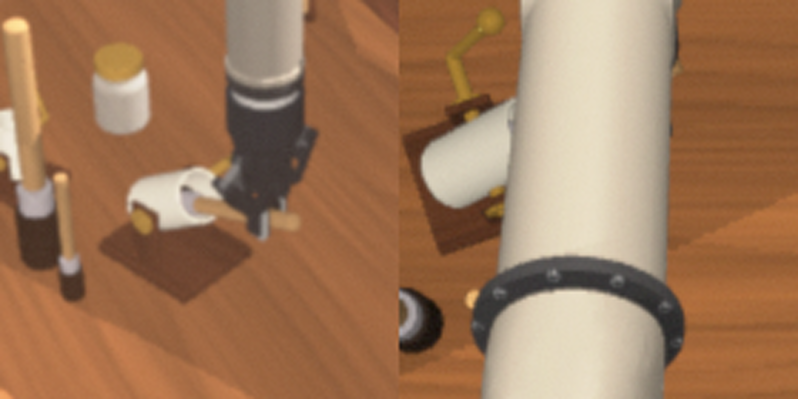

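Handle gripped: gap 16.7 mm, fingers on the handle at side (313,247). I pull out along the crock's axis, 35° upwards.

Request:
{"method": "step_arm", "body": {
  "targets": [
    [-1,0.41,-0.29,-0.05,0],
    [-1,0.41,-0.29,-0.05,0],
    [-1,0.41,-0.29,-0.05,0],
    [-1,0.41,-0.29,-0.05,0],
    [-1,0.41,-0.29,0,0],
    [-1,0.41,-0.29,0,0],
    [-1,0.41,-0.29,0,0],
    [-1,0.41,-0.29,0,0],
    [-1,0.41,-0.29,0,0],
    [-1,0.41,-0.29,0,0],
    [-1,0.41,-0.29,0,0],
    [-1,0,0,0,0]
  ]
}}

```text
time_s: 9.05
eef_pos: [0.5947, -0.0495, 0.2002]
tcp_rot: [-0.575, 0.575, -0.41, 0.413]
contact_force: [0.2, -1.4, -0.7]
finger_gap: 0.0165
```

```bash
python3 -c "
from h import *
go((.003,-.125,.112))
for n in ('side','top'):
    cv2.imwrite(f'pics/{n}6.png',imaging.read_camera(n))
a=cv2.imread('pics/side6.png')[170:310,220:360]; b=cv2.imread('pics/top6.png')[205:345,210:350]
cv2.imwrite('pics/c6.png',cv2.resize(np.hstack([a,b]),None,fx=2.85,fy=2.85,interpolation=cv2.INTER_CUBIC))
"
```

```text
t 9.05 pos [ 0.5947 -0.0495  0.2002] F [ 0.2 -1.4 -0.7] gap 0.0165
local now [ 0.0035 -0.2408  0.2002]
shift units [-4.64  3.51 -0.05] yaw err of x 0.005 q [-0.23  0.45  0.41  1.47 -0.18  1.25  0.53]
```

View pics/c6.png

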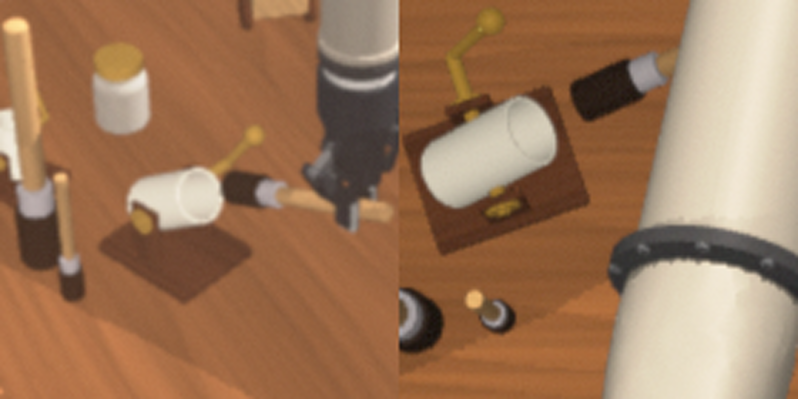

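The brush is right out, with the bristle end at side (300,235) and clear of the mouth, and still tilted handle-up. I now swing it by about 1.9 rad clockwise, so that I can lay it flat in the free space and regrip it by the head.

Request:
{"method": "step_arm", "body": {
  "targets": [
    [-1,0.5,-0.2,0,0],
    [-1,0.3,-0.2,0,1],
    [-1,0,-0.2,0,1],
    [-1,0,-0.2,0,1],
    [-1,0,-0.2,0,1],
    [-1,0,0,0,1],
    [-1,0,0,0,1],
    [-1,0,0,0,1],
    [-1,0,0,0,1],
    [-1,0,0,0,1],
    [-1,0,0,0,1],
    [-1,0,0,0,1]
  ]
}}

```text
time_s: 10.15
eef_pos: [0.5995, -0.0641, 0.2227]
tcp_rot: [0.345, -0.346, 0.617, -0.617]
contact_force: [1.1, 0.1, -0.7]
finger_gap: 0.0166
```

Request:
{"method": "step_arm", "body": {
  "targets": [
    [-1,0,0,0,1],
    [-1,0,0,0,1],
    [-1,0,0,0,1],
    [-1,0,0,0,1],
    [-1,0,0,0,1],
    [-1,0,0,0,1],
    [-1,0,0,0,1],
    [-1,0,0,0,1],
    [-1,0,0,0,1],
    [-1,0,0,0,1],
    [-1,0,0,0,1],
    [-1,0,0,0,1]
  ]
}}

```text
time_s: 11.15
eef_pos: [0.5995, -0.0639, 0.2227]
tcp_rot: [0.021, -0.022, 0.707, -0.707]
contact_force: [-0.1, 0.3, -1.2]
finger_gap: 0.0166
```

```bash
cat >> h.py <<'E'
def gow(W,ang):
    s=get_state();A=R()
    print("t",round(s["time_s"],2),"pos",s["eef_pos"].round(4),"F",s["contact_force"].round(1),"gap",round(s["finger_gap"],4))
    a=np.arctan2(A[1,0],A[0,0]);print("shift units",(A.T@(np.array(W)-s["eef_pos"])/.025).round(2),"xang",round(a,3),"turn units(+cw)",round(((a-ang+np.pi)%(2*np.pi)-np.pi)/.08,2),"q",s["qpos"].round(2))
def pic(k,sb,tb,f=2.8):
    o=[]
    for n,b in (("side",sb),("top",tb)):
        im=imaging.read_camera(n);cv2.imwrite(f"pics/{n}{k}.png",im);x,y,w=b;o.append(im[y:y+w,x:x+w])
    cv2.imwrite(f"pics/c{k}.png",cv2.resize(np.hstack(o),None,fx=f,fy=f,interpolation=cv2.INTER_CUBIC))
E
python3 -c "
from h import *
gow((.45,-.05,.15),np.pi)
pic(7,(230,190,140),(240,200,140))
"
```

```text
t 11.15 pos [ 0.5995 -0.0639  0.2227] F [-0.1  0.3 -1.2] gap 0.0166
shift units [ 5.93  2.91 -0.92] xang -3.08 turn units(+cw) 0.77 q [-0.44  0.53  0.81  1.42 -0.38  1.36 -1.13]
```

View pics/c7.png

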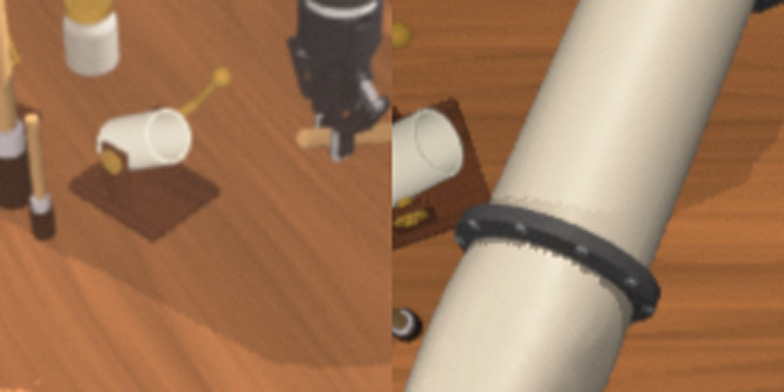

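Request:
{"method": "step_arm", "body": {
  "targets": [
    [-1,1,0,-0.2,0.7],
    [-1,1,0,-0.2,0],
    [-1,1,0,-0.2,0],
    [-1,1,0.5,-0.2,0],
    [-1,1,0.8,-0.1,0],
    [-1,0.9,0.8,0,0],
    [-1,0,0.8,0,0],
    [-1,0,0.8,0,0],
    [-1,0,0.8,0,0],
    [-1,0,0.5,0,0],
    [-1,0,0,0,0]
  ],
  "grip_force": 30
}}

```text
time_s: 12.17
eef_pos: [0.4493, -0.0439, 0.0958]
tcp_rot: [0.002, -0.006, 0.707, -0.707]
contact_force: [-0.4, 1.0, -1.2]
finger_gap: 0.0164
```

```bash
python3 -c "
from h import *
gow((.45,-.05,.022),np.pi)
pic(8,(230,210,140),(240,210,140))
"
```

```text
t 12.17 pos [ 0.4493 -0.0439  0.0958] F [-0.4  1.  -1.2] gap 0.0164
shift units [-0.04  2.95  0.24] xang -3.131 turn units(+cw) 0.13 q [-0.62  0.35  0.84  2.   -0.32  0.93 -1.18]
```

View pics/c8.png

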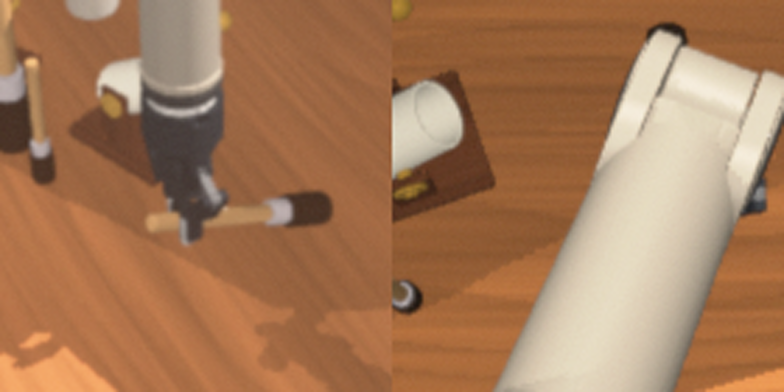

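Brush over free wood, head at side (338,285). I lower it gently and let it pivot flat.

Request:
{"method": "step_arm", "body": {
  "targets": [
    [-1,0,0.3,0,0],
    [-1,0,0.3,0,0],
    [-1,0,0.3,0,0],
    [-1,0,0.3,0,0],
    [-1,0,0.3,0,0],
    [-1,0,0.3,0,0],
    [-1,0,0.3,0,0],
    [-1,0,0.3,0,0],
    [-1,0,0.3,0,0],
    [-1,0,0,0,0]
  ],
  "grip_force": 20
}}

```text
time_s: 13.1
eef_pos: [0.4512, -0.0445, 0.0292]
tcp_rot: [-0.002, 0.003, -0.707, 0.707]
contact_force: [-0.3, -0.0, 0.5]
finger_gap: 0.0164
```

```bash
python3 -c "
from h import *
gow((.45,-.05,.022),np.pi)
pic(9,(230,210,140),(240,210,140))
"
```

```text
t 13.1 pos [ 0.4512 -0.0445  0.0292] F [-0.3 -0.   0.5] gap 0.0164
shift units [0.05 0.29 0.22] xang -3.134 turn units(+cw) 0.1 q [-0.54  0.47  0.75  2.06 -0.45  0.79 -1.08]
```

View pics/c9.png

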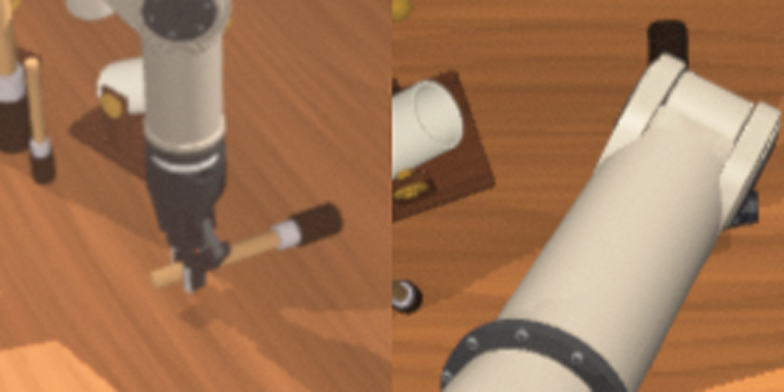

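Request:
{"method": "step_arm", "body": {
  "targets": [
    [-1,0,0.25,0,0],
    [-1,0,0,0,0],
    [-0.3,0,0,0,0],
    [-0.1,0,0,0,0],
    [0.2,0,0,0,0],
    [0.4,0,0,0,0],
    [0.6,0,0,0,0],
    [1,0,-1,0,0],
    [1,0,-1,0,0],
    [1,0,-1,0,0],
    [1,-1,-1,0,0],
    [1,-1,0,0,0]
  ]
}}

```text
time_s: 14.2
eef_pos: [0.5047, -0.0445, 0.129]
tcp_rot: [0.006, 0.0, 0.708, -0.706]
contact_force: [1.2, -1.1, 1.5]
finger_gap: 0.0855
```

```bash
python3 -c "
from h import *
gow((.45,-.05,.022),np.pi)
pic(10,(230,210,140),(240,210,140))
"
```

```text
t 14.2 pos [ 0.5047 -0.0445  0.129 ] F [ 1.2 -1.1  1.5] gap 0.0855
shift units [2.22 4.26 0.21] xang -3.134 turn units(+cw) 0.1 q [-0.59  0.41  0.83  1.83 -0.35  1.04 -1.18]
```

View pics/c10.png

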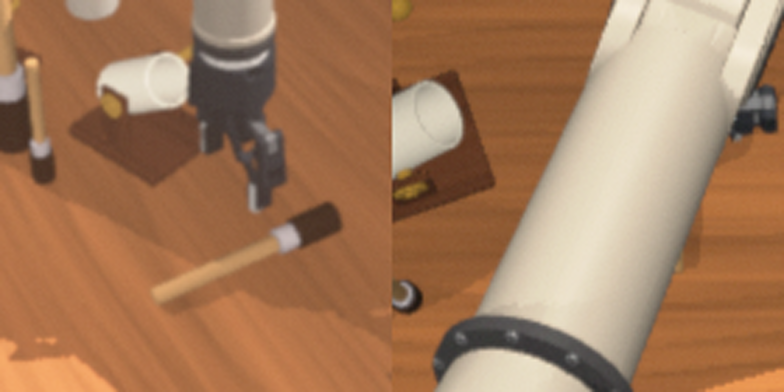

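```bash
python3 -c "
from h import *
s=lambda x,y:np.array([230+x/2.8,210+y/2.8])
b=onz('side',s(333,222),.017);h=onz('side',s(157,297),.009);print(b,h,np.linalg.norm(b-h))
u=(h-b)/np.linalg.norm(h-b);g=b+.035*u;print(g,np.arctan2(u[1],u[0]))
gow((g[0],g[1],.022),np.arctan2(u[1],u[0]))
"
```

```text
[ 0.61366341 -0.05225711  0.017     ] [ 0.41328648 -0.05014751  0.009     ] 0.20054767097263826
[ 0.57869321 -0.05188894  0.01560382] 3.131064887048381
t 14.3 pos [ 0.5066 -0.0436  0.1261] F [-0.   1.4  0.9] gap 0.0856
shift units [-2.85  4.19  0.35] xang -3.131 turn units(+cw) 0.26 q [-0.58  0.42  0.83  1.83 -0.35  1.04 -1.18]
```

Request:
{"method": "step_arm", "body": {
  "targets": [
    [1,-1,0,0.2,0.15],
    [1,-1,0,0.15,0],
    [1,-1,0.5,0,0],
    [1,-0.25,1,0,0],
    [1,0,1,0,0],
    [1,0,1,0,0],
    [1,0,0.45,0,0],
    [1,0,0.15,0,0],
    [1,0,0,0,0]
  ]
}}

```text
time_s: 15.05
eef_pos: [0.5819, -0.0528, 0.021]
tcp_rot: [-0.002, 0.001, 0.707, -0.707]
contact_force: [-0.2, 0.2, -0.0]
finger_gap: 0.0857
```

```bash
python3 -c "
from h import *
gow((.588,-.052,.021),3.131)
pic(11,(230,210,140),(240,210,140))
"
```

```text
t 15.05 pos [ 0.5819 -0.0528  0.021 ] F [-0.2  0.2 -0. ] gap 0.0857
shift units [-0.25 -0.   -0.03] xang 3.137 turn units(+cw) 0.08 q [-0.42  0.7   0.7   1.7  -0.54  0.95 -1.08]
```

View pics/c11.png

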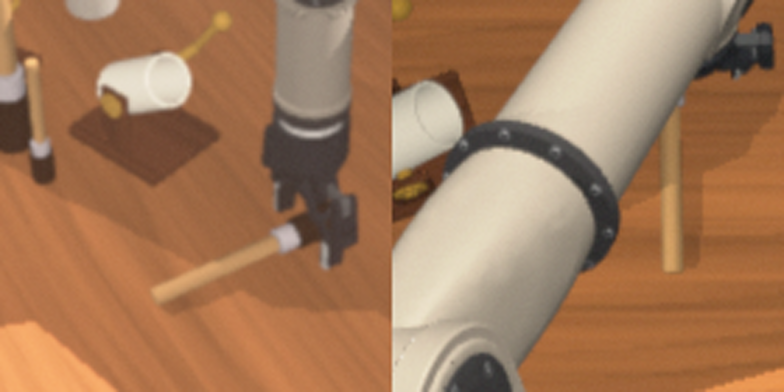

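Fingers straddle the bristle head at side (343,292). I close.

Request:
{"method": "step_arm", "body": {
  "targets": [
    [1,-0.25,0,0,0],
    [-1,0,0,0,0],
    [-1,0,0,0,0],
    [-1,0,0,0,0],
    [-1,0,0,0,0],
    [-1,0,0,0,0],
    [-1,0,0,0,0],
    [-1,0,0,0,0]
  ],
  "grip_force": 40
}}

```text
time_s: 15.82
eef_pos: [0.5894, -0.0528, 0.0221]
tcp_rot: [-0.001, 0.002, 0.707, -0.707]
contact_force: [-0.6, 0.7, 3.5]
finger_gap: 0.0329
```

```bash
python3 -c "
from h import *
s=lambda x,y:np.array([230+x/2.8,210+y/2.8]);t=lambda x,y:np.array([240+(x-392)/2.8,210+y/2.8])
print(tri(s(157,297),t(673,270)))
gow((.588,-.052,.021),3.131)
print(M['side']['t'])
"
```

```text
(array([ 0.41336493, -0.04680816,  0.00541493]), array([-0.47764831,  0.10486761,  0.12399213, -0.39507397]))
t 15.82 pos [ 0.5894 -0.0528  0.0221] F [-0.6  0.7  3.5] gap 0.0329
shift units [ 0.06  0.05 -0.03] xang 3.138 turn units(+cw) 0.08 q [-0.41  0.71  0.7   1.68 -0.54  0.96 -1.08]
[-0.46356345  0.30059428  1.51205549]
```

Request:
{"method": "step_arm", "body": {
  "targets": [
    [-1,0,-0.5,0,0],
    [-1,0,-0.9,0,0],
    [-1,0,-0.9,0,0],
    [-1,0,-0.9,0,0],
    [-1,0,-0.9,0,0],
    [-1,0,-0.9,0,0.5],
    [-1,0,-0.2,0,1],
    [-1,0,0,0,1],
    [-1,0,0,0,1],
    [-1,0,0,0,1],
    [-1,0,0,0,1],
    [-1,0,0,0,0]
  ]
}}

```text
time_s: 16.82
eef_pos: [0.5891, -0.053, 0.1521]
tcp_rot: [0.156, -0.156, -0.689, 0.69]
contact_force: [-0.3, -0.2, -0.1]
finger_gap: 0.0327
```

```bash
python3 -c "
from h import *
W=st(P0,(.003,-.275,.16))
gow(W,1.905)
pic(12,(230,190,140),(240,200,140))
"
```

```text
t 16.82 pos [ 0.5891 -0.053   0.1521] F [-0.3 -0.2 -0.1] gap 0.0327
shift units [-1.09 -0.31  0.77] xang 2.696 turn units(+cw) 9.89 q [-0.53  0.6   0.9   1.56 -0.49  1.22 -1.56]
```

View pics/c12.png

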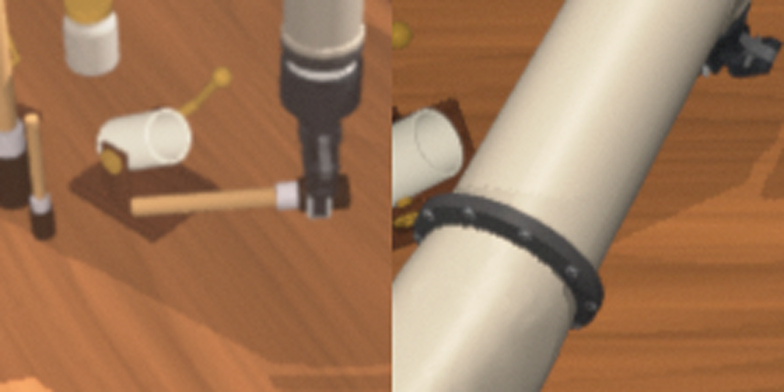

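Request:
{"method": "step_arm", "body": {
  "targets": [
    [-1,-0.6,-0.15,0.4,0],
    [-1,-0.5,-0.15,0.4,0.9],
    [-1,0,0,0,1],
    [-1,0,0,0,1],
    [-1,0,0,0,1],
    [-1,0,0,0,1],
    [-1,0,0,0,1],
    [-1,0,0,0,1],
    [-1,0,0,0,1],
    [-1,0,0,0,1],
    [-1,0,0,0,1],
    [-1,0,0,0,0]
  ]
}}

```text
time_s: 17.92
eef_pos: [0.6054, -0.0827, 0.1592]
tcp_rot: [0.41, -0.41, -0.576, 0.577]
contact_force: [-0.4, 0.7, -0.9]
finger_gap: 0.0328
```

```bash
python3 -c "
from h import *
W=st(P0,(.003,-.275,.16))
gow(W,1.905)
pic(13,(230,190,140),(240,200,140))
"
```

```text
t 17.92 pos [ 0.6054 -0.0827  0.1592] F [-0.4  0.7 -0.9] gap 0.0328
shift units [ 0.03 -0.03 -0.01] xang 1.906 turn units(+cw) 0.01 q [-0.54  0.7   1.08  1.49 -0.63  1.32 -2.21]
```

View pics/c13.png

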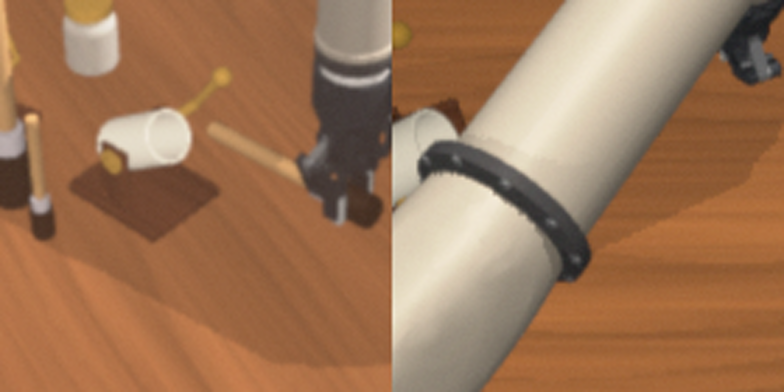

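```bash
python3 -c "
from h import *
s=lambda x,y:np.array([230+x/2.8,190+y/2.8])
for k,p in (('end',s(213,131)),('mouth',s(171,137)),('liptop',s(166,111)),('lipbot',s(176,163))):
    r=least_squares(lambda v:proj('side',st(P0,(.003,v[0],v[1])))-p,[-.1,.15]);print(k,r.x.round(4))
im=cv2.imread('pics/side13.png')[215:275,270:370];cv2.imwrite('pics/c13b.png',cv2.resize(im,None,fx=8,fy=8,interpolation=cv2.INTER_CUBIC))
"
```

```text
end [-0.1024  0.1417]
mouth [-0.0422  0.1008]
liptop [-0.0364  0.1325]
lipbot [-0.048   0.0684]
```

View pics/c13b.png

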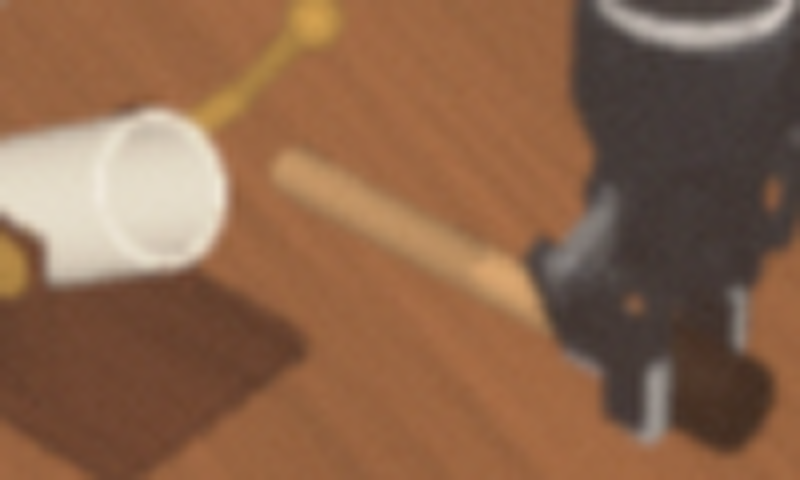

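The mouth is at side (291,239) and the handle end at (306,236), 0.06 m in front of it and 40 mm too high. I lower and enter.

Request:
{"method": "step_arm", "body": {
  "targets": [
    [-1,0,0.6,0,0],
    [-1,0,0.6,0,0],
    [-1,0,0.4,0,0],
    [-1,0.4,0,0,0],
    [-1,0.4,0,0,0],
    [-1,0.4,0,0,0],
    [-1,0.4,0,0,0],
    [-1,0.4,0,0,0],
    [-1,0.4,0,0,0],
    [-1,0.4,0,0,0],
    [-1,0,0,0,0]
  ]
}}

```text
time_s: 18.93
eef_pos: [0.5821, -0.0128, 0.1191]
tcp_rot: [-0.409, 0.408, 0.578, -0.577]
contact_force: [0.3, 0.8, -1.6]
finger_gap: 0.0327
```

```bash
python3 -c "
from h import *
W=st(P0,(.003,-.175,.105))
gow(W,1.905);go((0,0,0))
pic(14,(250,190,120),(240,200,120),3.3)
"
```

```text
t 18.93 pos [ 0.5821 -0.0128  0.1191] F [ 0.3  0.8 -1.6] gap 0.0327
shift units [1.08 0.57 0.02] xang 1.91 turn units(+cw) 0.06 q [-0.69  0.7   1.08  1.63 -0.65  1.22 -2.28]
t 18.93 pos [ 0.5821 -0.0128  0.1191] F [ 0.3  0.8 -1.6] gap 0.0327
local now [ 0.0037 -0.202   0.1191]
shift units [8.07 4.79 0.11] yaw err of x 3.137 q [-0.69  0.7   1.08  1.63 -0.65  1.22 -2.28]
```

View pics/c14.png

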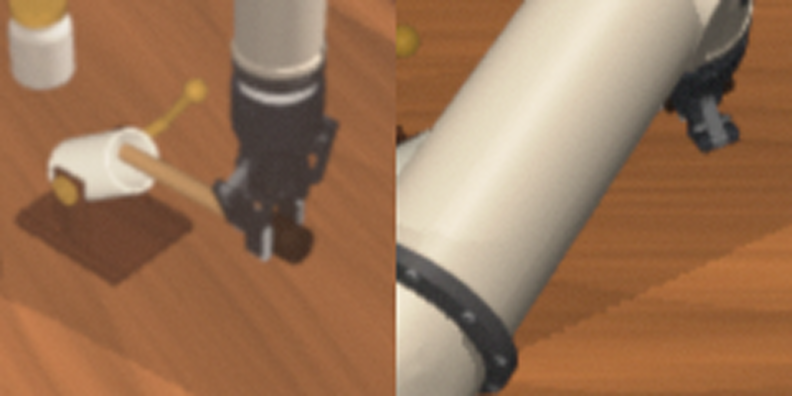

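The handle end has gone in under the upper rim (side ~(288,237)). I push on.

Request:
{"method": "step_arm", "body": {
  "targets": [
    [-1,0.3,0,0,0],
    [-1,0.3,0,0,0],
    [-1,0.3,0,0,0],
    [-1,0.3,0,0,0],
    [-1,0,0,0,0]
  ],
  "grip_force": 25
}}

```text
time_s: 19.45
eef_pos: [0.5721, 0.0137, 0.1188]
tcp_rot: [0.41, -0.408, -0.577, 0.577]
contact_force: [-0.7, -0.1, -3.0]
finger_gap: 0.0327
```

```bash
python3 -c "
from h import *
go((0,0,0))
pic(15,(250,190,120),(240,200,120),3.3)
"
```

```text
t 19.45 pos [0.5721 0.0137 0.1188] F [-0.7 -0.1 -3. ] gap 0.0327
local now [ 0.0029 -0.1736  0.1188]
shift units [6.94 4.76 0.09] yaw err of x 3.138 q [-0.76  0.68  1.09  1.66 -0.64  1.2  -2.32]
```

View pics/c15.png

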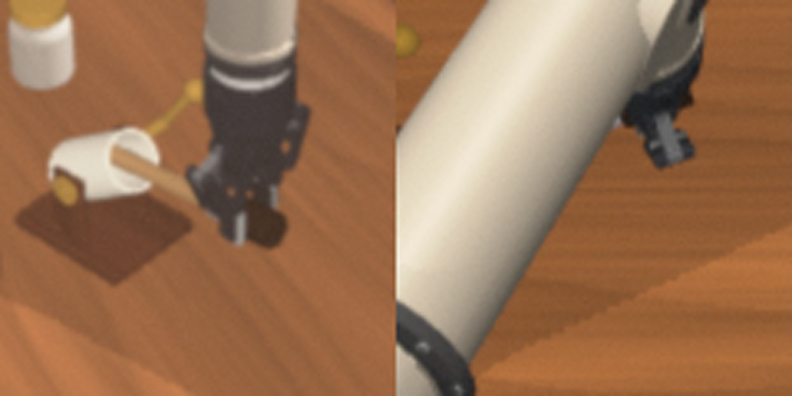

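Request:
{"method": "step_arm", "body": {
  "targets": [
    [-1,0.2,-0.05,0,0],
    [-1,0.2,-0.05,0,0],
    [-1,0.2,-0.05,0,0],
    [-1,0.2,-0.05,0,0],
    [-1,0,0,0,0]
  ]
}}

```text
time_s: 19.97
eef_pos: [0.566, 0.0324, 0.1244]
tcp_rot: [-0.41, 0.409, 0.577, -0.576]
contact_force: [1.0, -0.4, -1.3]
finger_gap: 0.0328
```

Request:
{"method": "step_arm", "body": {
  "targets": [
    [-1,0.2,-0.05,0,0],
    [-1,0.2,-0.05,0,0],
    [-1,0.2,-0.05,0,0],
    [-1,0,0,0,0]
  ]
}}

```text
time_s: 20.3
eef_pos: [0.5608, 0.0468, 0.128]
tcp_rot: [-0.41, 0.408, 0.577, -0.576]
contact_force: [-0.0, 0.4, -2.9]
finger_gap: 0.0323
```

```bash
python3 -c "
from h import *
go((0,0,0))
pic(16,(250,190,120),(240,200,120),3.3)
"
```

```text
t 20.3 pos [0.5608 0.0468 0.128 ] F [-0.   0.4 -2.9] gap 0.0323
local now [ 0.0031 -0.1387  0.128 ]
shift units [5.54 5.13 0.11] yaw err of x 3.139 q [-0.84  0.66  1.11  1.68 -0.63  1.21 -2.38]
```

View pics/c16.png

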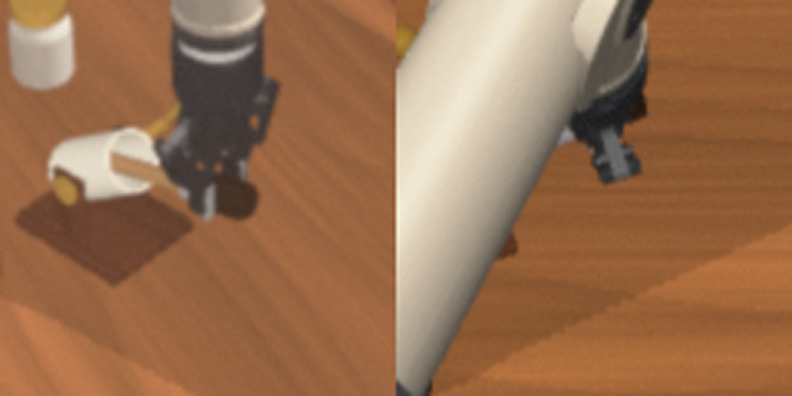

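Request:
{"method": "step_arm", "body": {
  "targets": [
    [-1,0.2,0,0,0],
    [-1,0.2,0,0,0],
    [-1,0.2,0.05,0,0],
    [-1,0.2,0.1,0,0],
    [-1,0,0,0,0]
  ]
}}

```text
time_s: 20.82
eef_pos: [0.5557, 0.0608, 0.1251]
tcp_rot: [0.408, -0.412, -0.575, 0.577]
contact_force: [1.3, -6.9, 1.2]
finger_gap: 0.0329
```

```bash
python3 -c "
from h import *
go((0,0,0))
pic(17,(250,190,120),(240,200,120),3.3)
"
```

```text
t 20.82 pos [0.5557 0.0608 0.1251] F [ 1.3 -6.9  1.2] gap 0.0329
local now [ 0.0029 -0.1238  0.1251]
shift units [4.99 4.97 0.12] yaw err of x -3.142 q [-0.88  0.66  1.12  1.69 -0.63  1.19 -2.41]
```

View pics/c17.png

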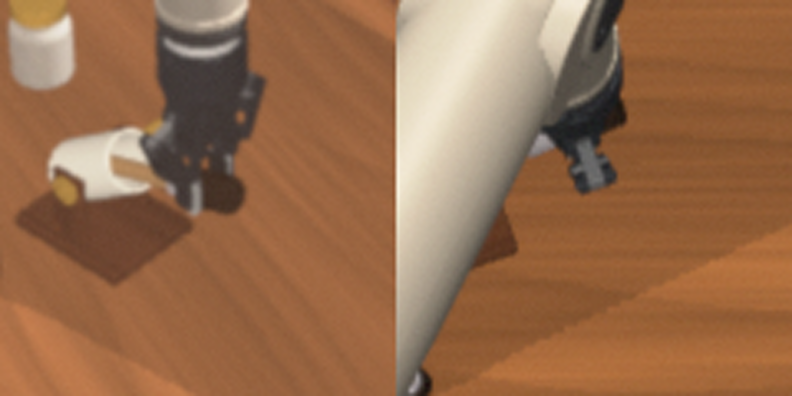

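7 N of resistance: the handle end is at or near the crock's bottom. I release and rise.

Request:
{"method": "step_arm", "body": {
  "targets": [
    [-0.1,0,0,0,0],
    [0.2,0,0,0,0],
    [0.5,0,0,0,0],
    [1,0,0,0,0],
    [1,0,0,0,0],
    [1,0,0,0,0],
    [1,0,-0.8,0,0],
    [1,0,-1,0,0],
    [1,0,-1,0,0],
    [1,0,-1,0,0],
    [1,-0.5,-1,0,0],
    [1,0,0,0,0]
  ]
}}

```text
time_s: 21.92
eef_pos: [0.5617, 0.0485, 0.2498]
tcp_rot: [-0.407, 0.414, 0.577, -0.574]
contact_force: [-0.1, -1.6, 0.5]
finger_gap: 0.0853
```

```bash
python3 -c "
from h import *
go((.085,-.1,.25))
pic(18,(250,190,120),(220,190,120),3.3)
"
```

```text
t 21.92 pos [0.5617 0.0485 0.2498] F [-0.1 -1.6  0.5] gap 0.0853
local now [ 0.0045 -0.1374  0.2498]
shift units [ 1.5   0.01 -3.22] yaw err of x -3.14 q [-0.89  0.55  1.2   1.51 -0.51  1.43 -2.48]
```

View pics/c18.png

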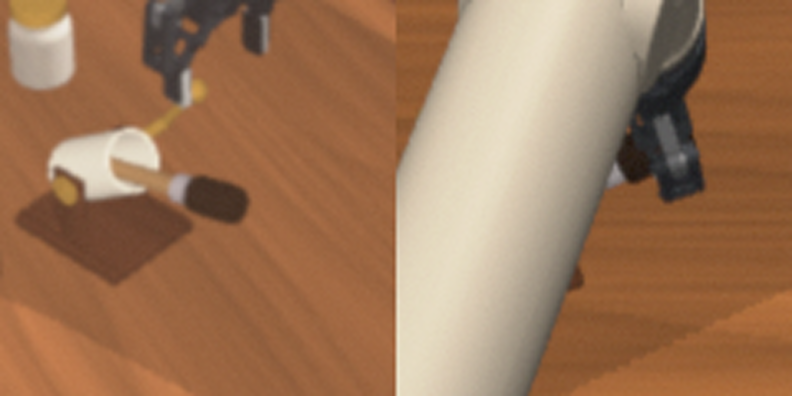

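The brush is in handle first: the head sticks out at side (315,250), with the handle under the rim. The elbow joint is near its limit, so I unwind the turn now.

Request:
{"method": "step_arm", "body": {
  "targets": [
    [-1,0,-0.4,0,-1],
    [-1,0,-0.4,0,-1],
    [-1,0,-0.2,0,-1],
    [-1,0,0,0,-1],
    [-1,0,0,0,-1],
    [-1,0,0,0,-1],
    [-1,0,0,0,-1],
    [-1,0,0,0,-1],
    [-1,0,0,0,-1],
    [-1,0,0,0,-1],
    [-1,0,0,0,-1],
    [-1,0,0,0,-1]
  ]
}}

```text
time_s: 23.02
eef_pos: [0.5576, 0.0529, 0.2674]
tcp_rot: [0.097, -0.094, -0.701, 0.701]
contact_force: [-0.4, 0.4, 0.0]
finger_gap: 0.0
```

Request:
{"method": "step_arm", "body": {
  "targets": [
    [-1,0,0,0,-1],
    [-1,0,0,0,-1],
    [-1,0,0,0,-1],
    [-1,0,0,0,-1],
    [-1,0,0,0,-1],
    [-1,0,0,0,-1],
    [-1,0,0,0,-1],
    [-1,0,0,0,-1],
    [-1,0,0,0,-1],
    [-1,0,0,0,-1],
    [-1,0,0,0,-1],
    [-1,0,0,0,-1]
  ]
}}

```text
time_s: 24.02
eef_pos: [0.5576, 0.0529, 0.2674]
tcp_rot: [0.238, -0.24, 0.666, -0.665]
contact_force: [0.8, 0.3, -0.6]
finger_gap: 0.0
```

Request:
{"method": "step_arm", "body": {
  "targets": [
    [-1,0,0,0,-1],
    [-1,0,0,0,-1],
    [-1,0,0,0,-1],
    [-1,0,0,0,-1],
    [-1,0,0,0,-1],
    [-1,0,0,0,-1],
    [-1,0,0,0,-1],
    [-1,0,0,0,-1],
    [-1,0,0,0,-1],
    [-1,0,0,0,-1],
    [-1,0,0,0,-1],
    [-1,0,0,0,-1]
  ]
}}

```text
time_s: 25.02
eef_pos: [0.5575, 0.0528, 0.2673]
tcp_rot: [-0.518, 0.52, -0.481, 0.479]
contact_force: [0.1, -0.7, -0.0]
finger_gap: -0.0
```

```bash
python3 -c "
from h import *
go((.087,-.085,.14))
"
```

```text
t 25.02 pos [0.5575 0.0528 0.2673] F [ 0.1 -0.7 -0. ] gap -0.0
local now [ 0.002  -0.1319  0.2673]
shift units [-2.67  5.08  2.84] yaw err of x 0.256 q [-0.53  0.35  0.56  1.46 -0.19  1.39  0.12]
```

Request:
{"method": "step_arm", "body": {
  "targets": [
    [-1,0,0,0,-1],
    [-1,0,0,0,-1],
    [-1,0,0,0,-1],
    [-1,0,0,0,-0.2],
    [-1,-0.4,0,0.9,0],
    [-1,-0.4,0,0.9,0],
    [-1,-0.4,0,0.9,0],
    [-1,-0.3,0,0.9,0],
    [-1,0,0.5,0,0],
    [-1,0,0.8,0,0],
    [-1,0,0.8,0,0],
    [-1,0,0,0,0]
  ]
}}

```text
time_s: 26.02
eef_pos: [0.6282, 0.117, 0.2105]
tcp_rot: [-0.572, 0.578, -0.415, 0.408]
contact_force: [-0.8, -0.6, -2.4]
finger_gap: 0.0001
```

```bash
python3 -c "
from h import *
go((.093,-.07,.138))
pic(19,(250,180,120),(200,170,120),3.3)
"
```

```text
t 26.02 pos [0.6282 0.117  0.2105] F [-0.8 -0.6 -2.4] gap 0.0001
local now [ 0.0898 -0.0944  0.2105]
shift units [-0.97  2.9   0.16] yaw err of x 0.006 q [-0.51  0.55  0.48  1.3  -0.25  1.36  0.3 ]
```

View pics/c19.png

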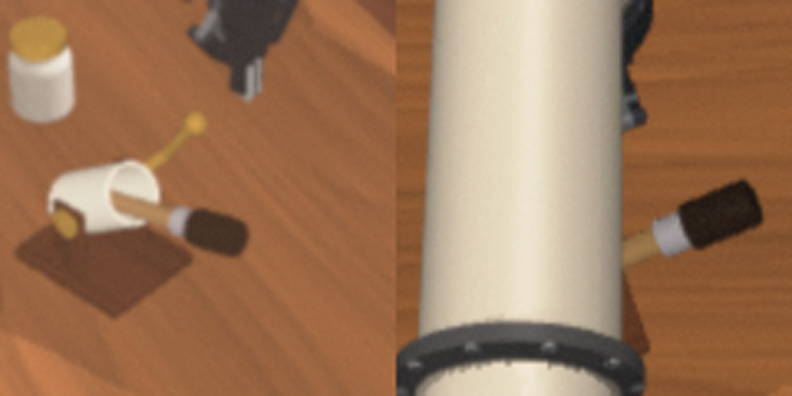

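Request:
{"method": "step_arm", "body": {
  "targets": [
    [-1,0,0.8,0,0],
    [-1,0,0.8,0,0],
    [-1,0,0.8,0,0],
    [-1,0,0.5,0.1,0],
    [-1,-0.4,0,0,0],
    [-1,-0.3,0,0,0],
    [-1,-0.2,0,0,0],
    [-1,-0.15,0,0,0],
    [-1,-0.15,0,0,0],
    [-1,-0.15,0,0,0],
    [-1,-0.15,0,0,0],
    [-1,-0.15,0,0,0]
  ]
}}

```text
time_s: 27.12
eef_pos: [0.6217, 0.1543, 0.145]
tcp_rot: [-0.575, 0.575, -0.41, 0.413]
contact_force: [1.4, -5.9, 2.0]
finger_gap: -0.0004
```

```bash
python3 -c "
from h import *
go((.093,-.004,.138))
pic(20,(250,180,120),(200,170,120),3.3)
"
```

```text
t 27.12 pos [0.6217 0.1543 0.145 ] F [ 1.4 -5.9  2. ] gap -0.0004
local now [ 0.0959 -0.057   0.145 ]
shift units [-2.12  0.27 -0.13] yaw err of x 0.006 q [-0.57  0.59  0.46  1.41 -0.27  1.2   0.25]
```

View pics/c20.png

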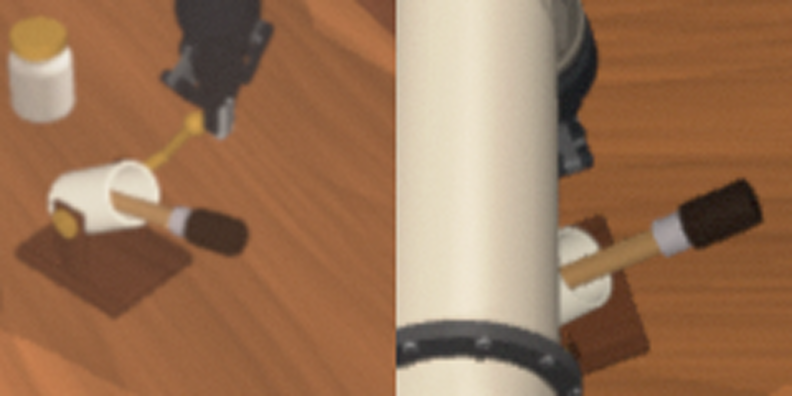

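Request:
{"method": "step_arm", "body": {
  "targets": [
    [-1,-0.1,0.1,0,0],
    [-1,-0.15,0.1,0,0],
    [-1,-0.18,0,0,0],
    [-1,-0.18,0,0,0],
    [-1,-0.18,0,0,0],
    [-1,-0.18,0,0,0],
    [-1,-0.18,0,0,0],
    [-1,-0.18,0,0,0],
    [-1,-0.18,0,0,0],
    [-1,-0.15,0,0,0],
    [-1,-0.1,0,0,0],
    [-1,0,0,0,0]
  ]
}}

```text
time_s: 28.22
eef_pos: [0.6072, 0.1986, 0.1398]
tcp_rot: [0.576, -0.575, 0.411, -0.411]
contact_force: [3.0, -1.3, 2.5]
finger_gap: 0.0004
```

```bash
python3 -c "
from h import *
go((.093,-.004,.138))
pic(21,(250,150,120),(200,170,120),3.3)
"
```

```text
t 28.22 pos [0.6072 0.1986 0.1398] F [ 3.  -1.3  2.5] gap 0.0004
local now [ 0.0967 -0.0104  0.1398]
shift units [-0.26  0.07 -0.15] yaw err of x 0.004 q [-0.63  0.59  0.46  1.42 -0.27  1.19  0.19]
```

View pics/c21.png

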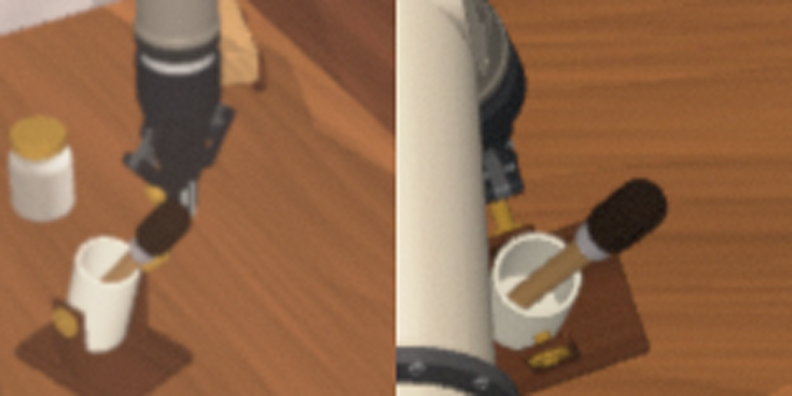

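Nearly upright, brush leaning in it with the bristles up. I push the last bit gently to the stop.

Request:
{"method": "step_arm", "body": {
  "targets": [
    [-1,-0.12,0,0,0],
    [-1,-0.12,0,0,0],
    [-1,-0.1,0,0,0],
    [-1,0,0,0,0]
  ]
}}

```text
time_s: 28.65
eef_pos: [0.6033, 0.2073, 0.139]
tcp_rot: [0.576, -0.575, 0.411, -0.411]
contact_force: [3.2, -2.8, 1.1]
finger_gap: -0.0001
```

Request:
{"method": "step_arm", "body": {
  "targets": [
    [-1,-0.1,0,0,0],
    [-1,0,0,0,0]
  ]
}}

```text
time_s: 28.82
eef_pos: [0.6025, 0.2091, 0.1388]
tcp_rot: [-0.575, 0.575, -0.411, 0.411]
contact_force: [3.4, -2.0, 0.7]
finger_gap: -0.0
```

Request:
{"method": "step_arm", "body": {
  "targets": [
    [-1,-0.1,0,0,0],
    [-1,-0.1,0,0,0],
    [-1,-0.1,0,0,0],
    [-1,0,0,0,0]
  ]
}}

```text
time_s: 29.15
eef_pos: [0.6002, 0.2143, 0.1385]
tcp_rot: [-0.574, 0.576, -0.411, 0.412]
contact_force: [3.9, -4.6, -1.8]
finger_gap: 0.0003
```

```bash
python3 -c "
from h import *
go((.093,-.004,.138))
pic(22,(250,150,120),(200,170,120),3.3)
"
```

```text
t 29.15 pos [0.6002 0.2143 0.1385] F [ 3.9 -4.6 -1.8] gap 0.0003
local now [0.0953 0.0067 0.1385]
shift units [ 0.43  0.02 -0.09] yaw err of x 0.005 q [-0.66  0.59  0.45  1.42 -0.26  1.19  0.15]
```

View pics/c22.png

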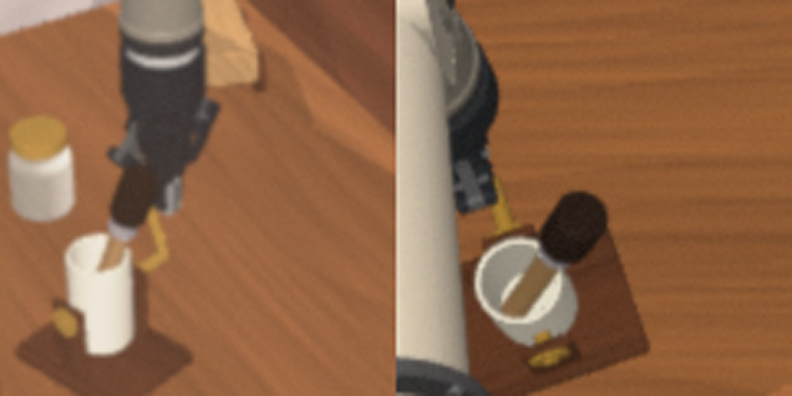

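Request:
{"method": "step_arm", "body": {
  "targets": [
    [-1,-0.1,0,0,0],
    [-1,-0.1,0,0,0],
    [-1,0,0,0,0],
    [-1,0,0,0,0]
  ]
}}

```text
time_s: 29.58
eef_pos: [0.6001, 0.2146, 0.1386]
tcp_rot: [-0.572, 0.576, -0.41, 0.414]
contact_force: [6.0, -7.3, -3.0]
finger_gap: 0.0002
```

The force rose to 10 N without motion, so the crock is at its upright stop. I back off and rise away from the knob and brush.

Request:
{"method": "step_arm", "body": {
  "targets": [
    [-1,0.4,0,0.2,0],
    [-1,0.5,0,0.5,0],
    [-1,0,0,1,0],
    [-1,0,-0.5,1,0],
    [-1,0,-1,0,0],
    [-1,0,-1,0,0],
    [-1,0,-1,0,0],
    [-1,0,-1,0,0],
    [-1,0,-1,0,0],
    [-1,0,-1,0,0],
    [-1,0,-1,0,0],
    [-1,0,0,0,0]
  ]
}}

```text
time_s: 30.58
eef_pos: [0.6701, 0.2234, 0.3328]
tcp_rot: [0.579, -0.573, 0.41, -0.411]
contact_force: [-0.4, 0.0, 1.6]
finger_gap: -0.0003
```

```bash
python3 -c "
from h import *
go((.093,-.004,.138))
pic(23,(250,150,120),(200,170,120),3.3)
"
```

```text
t 30.58 pos [0.6701 0.2234 0.3328] F [-0.4  0.   1.6] gap -0.0003
local now [ 0.1642 -0.0077  0.3328]
shift units [-0.12  7.77 -2.91] yaw err of x 0.0 q [-0.54  0.68  0.47  0.79 -0.29  1.71  0.13]
```

View pics/c23.png

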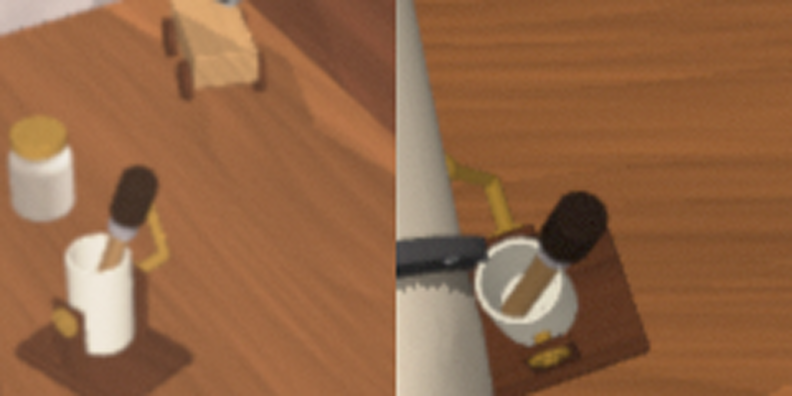

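Request:
{"method": "step_arm", "body": {
  "targets": [
    [-1,-1,0,-0.6,0],
    [-1,-1,0,-0.6,0],
    [-1,-1,0,-0.6,0],
    [-1,-1,0,-0.6,0],
    [-1,-1,0,-0.6,0],
    [-1,-1,0,-0.6,0],
    [-1,-1,0,-0.6,0],
    [-1,-1,0,-0.6,0],
    [-1,-1,0,-0.6,0],
    [-1,0,0,0,0]
  ]
}}

```text
time_s: 31.52
eef_pos: [0.4605, 0.3977, 0.3244]
tcp_rot: [-0.577, 0.579, -0.411, 0.403]
contact_force: [-0.6, 1.3, -0.9]
finger_gap: -0.0001
```

```bash
python3 -c "
from h import *
pic(24,(220,150,140),(190,190,140),2.8)
a=np.hstack([cv2.imread(f'pics/side{k}.png')[150:290,220:360] for k in (0,24)]);b=np.hstack([cv2.imread(f'pics/top{k}.png')[190:330,190:330] for k in (0,24)])
cv2.imwrite('pics/cmp.png',cv2.resize(np.vstack([a,b]),None,fx=2.1,fy=2.1,interpolation=cv2.INTER_CUBIC))
for q in ('bear','gift_box','button_jar'):
  for n in('side','top'): print(q,n,[(x['box'],round(x['p'],2)) for x in imaging.search_frame(q,n)][:2])
"
```

```text
bear side [([376.6, 297.4, 39.1, 43.9], 0.75)]
bear top [([398.1, 184.3, 37.0, 43.5], 0.86)]
gift_box side [([405.3, 342.0, 39.3, 42.1], 0.88)]
gift_box top [([455.5, 184.2, 47.4, 47.7], 0.81)]
button_jar side [([254.8, 187.6, 15.4, 28.9], 0.94)]
button_jar top [([118.3, 222.5, 34.3, 32.5], 0.73)]
```

View pics/cmp.png

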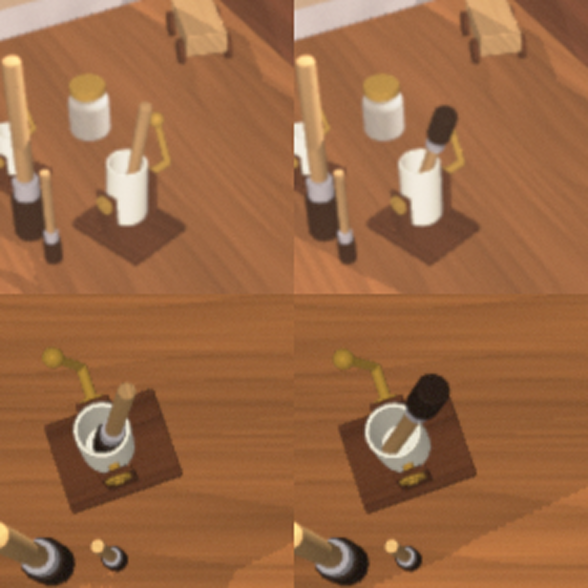

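View pics/c24.png

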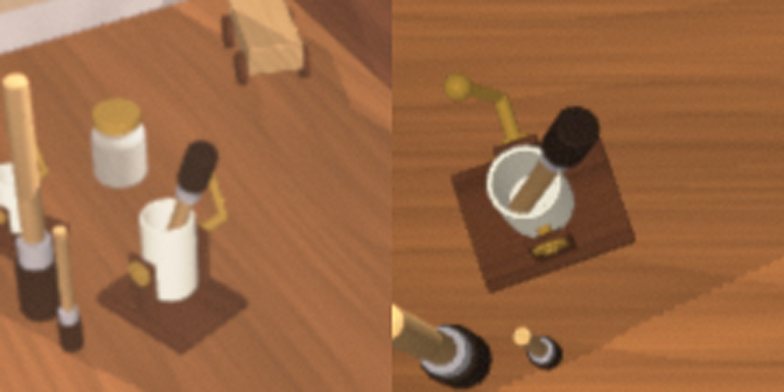

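```bash
python3 -c "
from h import *
s=lambda x,y:np.array([220+x/2.8,150+y/2.8]);t=lambda x,y:np.array([190+(x-392)/2.8,190+y/2.8])
b,f=tri(s(202,151),t(577,127));print('bristle end',b,f.round(1));c,f2=tri(s(183,197),t(545,172))
fr,f2=tri(s(187,195),t(547,170));print('ferrule-handle',fr,f2.round(1))
u=(fr-b)/np.linalg.norm(fr-b);print(np.linalg.norm(fr-b),'tilt',np.degrees(np.arccos(-u[2])),'handle end',b+.21*u)
k,_=tri(s(213,170),t(458,88));print('knob',k); print(get_state()['time_s'],get_state()['contact_force'])
"
```

```text
bristle end [0.53160131 0.12812693 0.23260284] [-0.1  0.   0.  -0.1]
ferrule-handle [0.51874398 0.15677865 0.16097136] [-2.6  0.6  0.6 -1.8]
0.0782131810941388 tilt 23.673382085338435 handle end [0.49707977 0.20505594 0.0402745 ]
knob [0.59230267 0.23456135 0.1160485 ]
31.9167 [-0.18053295 -0.10575317 -0.50312614]
```

The two pictures, taken about 1 s apart, show the same resting pose. The arm is clear of everything and the wrist force is about 0. I hand in.

```bash
python3 -c "
from bench import bot
print(bot.sign_off())"
```

```text
the job is handed in; nothing more can be done
None
```

The brush is back in the crock handle first with its bristles up, the crock is upright, and I handed the job in at about 32 s.

**What I did:** I pushed the lever knob until the crock met its tipped stop. I pulled the brush out by its handle along the crock's axis, swung it round and laid it flat on the counter. I then regripped it by the bristle head, finished the turn and slid the handle in until I felt about 7 N of resistance. Last, I pushed the knob back until the upright stop gave about 10 N with no further motion, and moved the arm away.

**Last checks:**
- **Crock:** it looks the same as in the first pictures.
- **Brush:** the handle end is about 86 mm below the mouth (70 mm needed). The bristle end is about 107 mm above it (80 mm needed). The brush leans about 24° and lies the same in the last two pictures.
- **Bear, box and jar:** bear and box are within a few pixels of their first boxes in both views, and so is the jar in the side view. The network missed the jar in the first top view, so I have no before-and-after there.
- **Arm:** touching nothing.

**Checks that disagreed:**
- **Sideways position of the handle end:** extrapolating along the tilted brush put it about 32 mm off the crock's axis, over the 27 mm limit. The 50 mm bore leaves an 18 mm handle only about 16 mm of play, so I took that as pixel error and did not measure it again.
- **Knob height:** my rough last reading was 116 mm against an expected 141 mm. The side pixel for that was poorly chosen, and the top view put the knob within about 2 pixels of its starting place.

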